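# Fit the finished lampshades to their bases

### The job

Stand the three finished lampshades, the white tubes with a crown-cut rim and drilled walls, on the three wooden lamp bases: the widest shade on the widest base, the middle one on the middle base, the slimmest on the smallest. Each must stand upright, crown up, round the grey light puck with its lower rim down on the wood, and be let go. Leave the two plain uncut pipes standing where they are.

Things in the scene. Friction and masses are not known exactly. Their poses are not given: they have to be found in the camera images.
- wide_shade: The widest and tallest finished lampshade: a loose, open white plastic tube standing upright, 60 mm outside and 54 mm inside diameter (3 mm wall), 150 mm high in all; wall drilled with small dark dots, top 12 mm cut into a crown of six square teeth with gaps between. Origin: centre of its lower rim; z up its axis. Rigid, weighs 25 to 160 g.
- middle_shade: The middle-sized finished lampshade: a loose, open white plastic tube standing upright, 48 mm outside and 42 mm inside diameter (3 mm wall), 115 mm high in all; wall drilled with small dark dots, top 12 mm cut into a crown of six square teeth with gaps between. Origin: centre of its lower rim; z up its axis. Rigid, weighs 25 to 160 g.
- slim_shade: The slimmest and shortest finished lampshade: a loose, open white plastic tube standing upright, 36 mm outside and 30 mm inside diameter (3 mm wall), 80 mm high in all; wall drilled with small dark dots, top 12 mm cut into a crown of six square teeth with gaps between. Origin: centre of its lower rim; z up its axis. Rigid, weighs 25 to 160 g.
- wide_blank: An unfinished pipe blank: a loose white plastic tube standing upright, 60 mm outside diameter, 130 mm high, with plain undrilled wall and plain flat top rim. Not to be used. Origin: centre of its lower rim, z up.
- middle_blank: An unfinished pipe blank: a loose white plastic tube standing upright, 48 mm outside diameter, 95 mm high, with plain undrilled wall and plain flat top rim. Not to be used. Origin: centre of its lower rim, z up.
- wide_base: The widest lamp base, fixed to the bench: a flat round pale wooden disc 110 mm in diameter and 18 mm thick, with a round grey light puck 38 mm in diameter standing 10 mm above the middle of the disc (top 28 mm above the bench). Origin: centre of its underside, on the bench top; z up. The wide shade stands round the puck with its lower rim on the disc, 18 mm above the origin.
- middle_base: The middle-sized lamp base, fixed to the bench: a flat round pale wooden disc 90 mm in diameter and 18 mm thick, with a round grey light puck 26 mm in diameter standing 10 mm above the middle of the disc (top 28 mm above the bench). Origin: centre of its underside, on the bench top; z up. The middle shade stands round the puck with its lower rim on the disc, 18 mm above the origin.
- slim_base: The smallest lamp base, fixed to the bench: a flat round pale wooden disc 70 mm in diameter and 18 mm thick, with a round grey light puck 14 mm in diameter standing 10 mm above the middle of the disc (top 28 mm above the bench). Origin: centre of its underside, on the bench top; z up. The slim shade stands round the puck with its lower rim on the disc, 18 mm above the origin.
Not all that is in view belongs to the job. What is shaped like the slim_shade but pink is not meant.

How it is judged:
By the outcome, as a careful person would: the job done as asked, in the order asked, and still so for the second after the job is handed in, with the robot touching nothing.
It also fails if it takes over 90 s, if anything falls off the work surface, if the arm or the gripper's body presses on something with over 40 N, if the wrist force passes 120 N, or if a joint passes its speed limit or range.

### The arm

A 7-joint arm with a two-finger parallel gripper is mounted at the origin on the work surface. World frame = base frame: x ahead of the robot, y to its left, z up, the work surface at z = 0. Lengths are in m, angles in rad, forces in N, time in s.
With the tool pointing down it reaches from about 0.4 to 0.875 m from the base axis. Payload 19.3 kg.
Tool frame: the origin (TCP) lies on the centre line of the jaws, within the pads' length; the fingertips stand 14 mm ahead of it and the grasp point (between the pads) lies 5 mm behind it; z points along the fingers, y is the line along which they close (so a half turn about z gives the same grasp; the last joint's range is limited). The gripper opens to 85 mm and grips with 20 to 120 N. Pads are 22 mm wide; open, the fingers measure 114 mm over their backs; the gripper's body (76 mm by 85 mm) begins 54 mm behind the grasp point. The pads swing forward as they close: fully open they stand 13 mm farther back than shut.
Start: joints at [1.071, 0.521, -0.036, 1.599, 0.021, 1.021, -0.113], TCP at [0.26, -0.568, 0.218] pointing down, gripper open.
Joint ranges: [-2.91, 2.91], [-0.3, 2.13], [-1.5, 1.42], [0.17, 2.43], [-1.26, 4.41], [0.16, 1.93], [-2.52, 2.52]. Speed limits (rad/s): [1.89, 1.89, 2.39, 2.39, 3.01, 3.01, 3.01].

### API

Orientations are given as [roll, pitch, yaw] about the fixed x, y, z axes, in that order (R = Rz(yaw) Ry(pitch) Rx(roll)).
In Python, from rig import r, vision, ticket gives the robot as it stands.
- The arm moves only by the tool step_arm, never from a script. Its argument "series" is text: rows parted by semicolons, each of 6 numbers parted by spaces: the shift along the world's x, y, z each as a share of 10 cm, from -1 to 1, then the turn, a rotation vector about the world's x, y, z each as a share of 120 degrees, from -1 to 1. In form: dx dy dz ax ay az; .... A call has 1 to 12 rows; each row shifts and turns the commanded pose from where the row before left it; what a row does not reach is not made up. A row lasts 1/8 s, in which the tool goes at most 62.5 mm and 10.7 degrees, less where a joint would pass 70% of its speed; a pose out of reach is approached as far as the arm can. A call with a number of a shift or a turn outside -1 to 1 is refused whole. A call with a gripper value outside its range is refused whole. "hand" is the closure in counts, from 0 (fully open) to 255 (shut), set as the call begins (left out, the last holds). The fingers move at their own pace and stop on an object; "squeeze" is the grip in N (left out, the last holds). Time passes only in rows, so rows that do not move let the fingers close. It gives the time, the measured TCP pose, the force, the opening and the grip force at its end, in the units of the state.
- r.get_obs(): the state, without advancing time (a new reading comes with each control period).
- vision.camera(name): name is "side" or "top" or "wrist"; returns the picture (400x640x3 uint8, red, green, blue); there is no depth.
- vision.camera_model(name): a dict with "intrinsics" (3x3 intrinsics, pixels), "view" (4x4, takes a point from world to camera coordinates). Camera axes: x right, y down, z forward; pixel columns grow to the right and rows downward; lengths in m; the calibration is good to about 2 mm. A picture is of the moment at which its call begins: read the wrist's pose just before it. camera_model takes no time and is no camera call; for the wrist camera it gives the pose at the moment of the call.
- ticket.sign_off(): hands the job in; it is judged then, once.
The state is a dict: "clock": time; "joint_positions": joint angles; "qd": joint speeds; "effort": joint torques, N m; "tool_pos": TCP position; "ee_rot": TCP orientation; "ft_force": force on the tool from outside, world axes, zero at the start; "torque": the same for the moment, N m; "width": opening from 0.0 (shut) to 1.0 (fully open); "grasp_force": force on a finger pad.
Only numpy, scipy, OpenCV 4.12 (cv2) and the standard library are available. Lean on these libraries where they do the work, as an engineer would, in place of code of your own. Each camera call takes 0.05 s, during which the arm holds its last target. There are 200 camera calls.

## Working session

There is one attempt and no reset: what is moved stays moved. The work goes in short steps, Python scripts to look and compute and a tool call to move; the robot and the scene stay as the last step left them, time stands still between calls to the robot, and variables do not carry over. Pictures are saved under pics/ and viewed, at most 14 in all, crops included, and the job is handed in when it is done.

Besides the shell and the picture viewer there is one more tool, called after "Emit:" in YAML: its name, and indented under it one key for each argument. step_arm: Moves the arm, as the interface text tells. Its arguments: {"type":"object","properties":{"series":{"type":"string"},"hand":{"type":"number"},"squeeze":{"type":"number"}},"required":["series"]}

```bash
ls; mkdir -p pics; python3 - <<'E'
from rig import r, vision
import cv2
o=r.get_obs(); print({k:o[k] for k in('clock','tool_pos','ee_rot','width')})
for n in('top','side'):
    im=vision.camera(n); cv2.imwrite(f'pics/{n}0.png',im[:,:,::-1]); m=vision.camera_model(n); print(n,m['intrinsics'],m['view'])
E
```

```text
pics
{'clock': 0.0, 'tool_pos': array([ 0.26023463, -0.56787664,  0.21792676]), 'ee_rot': array([-3.14047912e+00,  7.46300083e-05,  4.29745196e-01]), 'width': 1.0016755486992972}
top [[395.51506366   0.         316.86068753]
 [  0.         395.51506366 200.95064042]
 [  0.           0.           1.        ]] [[-0.00422592 -0.99998581 -0.00324284 -0.00283813]
 [-0.99530598  0.00451965 -0.09667251  0.54781523]
 [ 0.09668579  0.00281909 -0.99531096  1.14001118]
 [ 0.          0.          0.          1.        ]]
side [[361.97015423   0.         319.94405764]
 [  0.         361.97015423 204.71496039]
 [  0.           0.           1.        ]] [[-9.60536709e-01 -2.78152869e-01 -4.60038706e-04  5.27626254e-01]
 [-1.51069625e-01  5.23071354e-01 -8.38793375e-01  1.20658317e-01]
 [ 2.33553417e-01 -8.05622331e-01 -5.44449687e-01  7.37499469e-01]
 [ 0.00000000e+00  0.00000000e+00  0.00000000e+00  1.00000000e+00]]
```

View pics/top0.png

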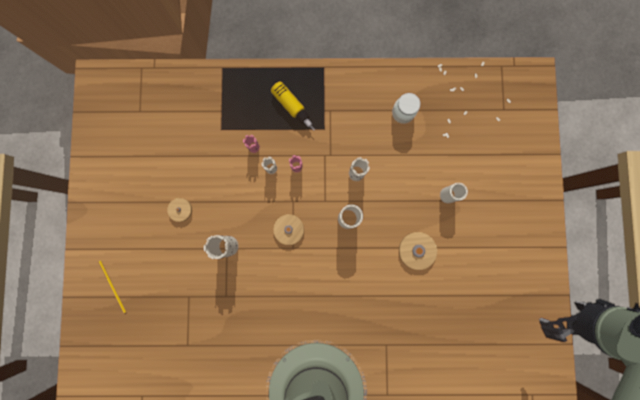

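View pics/side0.png

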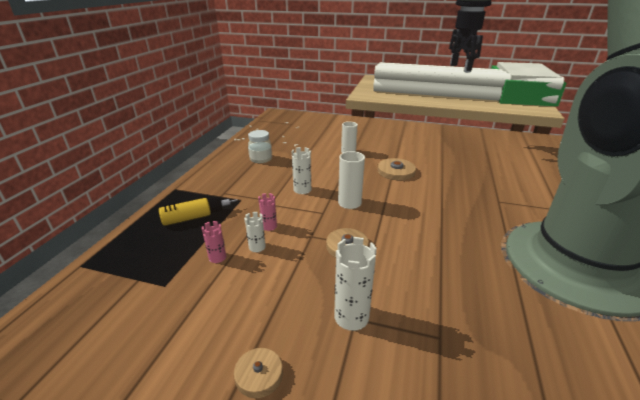

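The top view shows these white tubes:
- (218,247): tall tube with crown and drilled dots, so wide_shade.
- (360,168): crown, so middle_shade.
- (269,165): short tube with crown, so slim_shade.
- (350,217) and (455,192): plain blanks.
- (405,107): a jar.

The pink ones at (251,143) and (296,163) are decoys. The bases are at (418,251) wide, (288,230) middle and (179,210) slim. The side view agrees: wide_shade at (353,285), middle at (302,170), slim at (256,232). Next is a close crop to check.

```bash
python3 - <<'E'
import cv2,numpy as np
t=cv2.imread('pics/top0.png')
def tile(c): return cv2.resize(t[c[1]-30:c[1]+30,c[0]-30:c[0]+30],None,fx=4,fy=4,interpolation=cv2.INTER_CUBIC)
A=np.vstack([np.hstack([tile(c) for c in row]) for row in [[(222,247),(360,168),(269,165)],[(418,251),(288,230),(179,210)]]])
cv2.imwrite('pics/tiles.png',A)
for c in[(418,251),(288,230),(179,210),(418,290),(418,268),(288,245)]: print(c,t[c[1],c[0]],cv2.cvtColor(t,cv2.COLOR_BGR2HSV)[c[1],c[0]])
E
```

```text
(418, 251) [ 43  99 158] [ 15 186 158]
(288, 230) [ 60 110 166] [ 14 163 166]
(179, 210) [ 73  83 102] [ 10  73 102]
(418, 290) [ 82 128 173] [ 15 134 173]
(418, 268) [104 149 184] [ 17 111 184]
(288, 245) [ 63  96 130] [ 15 131 130]
```

View pics/tiles.png

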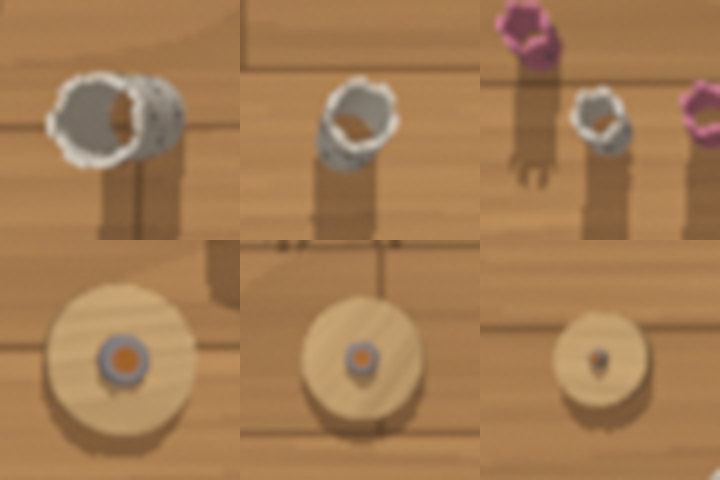

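The crop confirms it: all three chosen tubes have crowned rims and the wide one shows drilled dots. The rim centres are near (215,247), (360,166) and (269,163).

```bash
cat > h.py <<'E'
import numpy as np,cv2
from scipy.optimize import least_squares
def ray(m,uv,z):
    V=np.array(m['view']);R=V[:3,:3];c=-R.T@V[:3,3]
    d=R.T@np.linalg.inv(m['intrinsics'])@np.array([uv[0],uv[1],1.]); return (c+d*(z-c[2])/d[2])[:2]
def proj(m,p):
    q=np.array(m['view'])@np.append(p,1); q=np.array(m['intrinsics'])@q[:3]; return q[:2]/q[2]
def circ(P,R,c0):
    s=least_squares(lambda c:np.hypot(*(P-c).T)-R,c0,loss='soft_l1',f_scale=.0015); return s.x,np.median(np.abs(s.fun))
E
python3 - <<'E'
from h import *
from rig import vision
m=vision.camera_model('top');ms=vision.camera_model('side');t=cv2.imread('pics/top0.png');f=cv2.resize(t,None,fx=4,fy=4,interpolation=cv2.INTER_CUBIC)
h=cv2.cvtColor(f,cv2.COLOR_BGR2HSV).astype(int)
L=[('wide',(215.5,247),.15,.03),('mid',(360.5,166),.115,.024),('slim',(268.9,163),.08,.018),('wbase',(418.4,251.1),.018,.055),('mbase',(288.7,229.5),.018,.045),('sbase',(179.2,209.9),.018,.035),('wblank',(350,217),.13,.03),('mblank',(458,191),.095,.024)]
for n,uv,z,R in L:
    c0=ray(m,uv,z); base='base' in n
    M=((h[...,2]>165)&(h[...,1]<118)) if base else ((h[...,1]<75)&(h[...,2]>90))
    C,_=cv2.findContours(M.astype(np.uint8),cv2.RETR_EXTERNAL,cv2.CHAIN_APPROX_NONE)
    P=np.vstack(C)[:,0]/4.-.375; P=np.array([ray(m,p,z) for p in P[np.hypot(*(P-uv).T)<30]])
    d=np.hypot(*(P-c0).T); P=P[abs(d-R)<.006]
    if not base: # keep the side away from camera foot
        out=c0-np.array([.65,0]); foot=ray(m,uv,0)-c0; P=P[(P-c0)@foot>-.3*R*np.linalg.norm(foot)]
    c,e=circ(P,R,c0); print(n,'hand',c0.round(4),'fit',c.round(4),len(P),round(e,4),'side px',proj(ms,[*c,0 if not base else .018]).round(0))
E
```

```text
wide hand [0.4163 0.2593] fit [0.4171 0.26  ] 168 0.0011 side px [352. 317.]
mid hand [ 0.6351 -0.1258] fit [ 0.6353 -0.1247] 120 0.001 side px [302. 190.]
slim hand [0.6516 0.1304] fit [0.6518 0.1334] 93 0.0012 side px [257. 247.]
wbase hand [ 0.3995 -0.3024] fit [ 0.4021 -0.3009] 425 0.0014 side px [397. 166.]
mbase hand [0.4644 0.0782] fit [0.466  0.0801] 339 0.0017 side px [347. 241.]
sbase hand [0.5238 0.4035] fit [0.5259 0.4051] 264 0.0014 side px [258. 369.]
wblank hand [ 0.4942 -0.094 ] fit [ 0.4987 -0.0977] 157 0.0004 side px [349. 202.]
mblank hand [ 0.5671 -0.3978] fit [ 0.5669 -0.3993] 121 0.0004 side px [349. 152.]
```

Emit:
step_arm:
  series: ".27 .38 .12 0 0 0;.27 .38 .12 0 0 0;.27 .38 .12 0 0 0;.27 .38 .12 0 0 0;.27 .38 .12 0 0 0;.27 .38 .12 0 0 0;.27 .38 .12 0 0 0;0 .5 0 0 0 0;0 .5 0 0 0 0;0 .5 0 0 0 0;0 .5 0 0 0 0;0 .5 0 0 0 0"
  hand: 0
  squeeze: 30

```text
clock: 1.6
tool_pos: [0.4491, -0.0506, 0.3025]
ee_rot: [3.142, 0.0, 0.43]
ft_force: [1.5, -0.0, 0.4]
width: 0.998
grasp_force: 0.0
```

Emit:
step_arm:
  series: "-.04 .39 -.04 0 0 0;-.04 .39 -.04 0 0 0;-.04 .39 -.04 0 0 0;-.04 .39 -.04 0 0 0;-.04 .39 -.04 0 0 0;-.04 .39 -.04 0 0 0;-.04 .39 -.04 0 0 0;-.04 .38 -.04 0 0 0;0 0 0 0 0 0;0 0 0 0 0 0"

```text
clock: 2.85
tool_pos: [0.4174, 0.2583, 0.2703]
ee_rot: [3.141, 0.001, 0.43]
ft_force: [1.1, 0.5, -0.5]
width: 1.002
grasp_force: 0.0
```

```bash
python3 - <<'E'
from h import *
from rig import r,vision
o=r.get_obs();print(o['tool_pos'],o['joint_positions'].round(2));m=vision.camera_model('wrist');im=vision.camera('wrist')
for z in(.15,0): print(proj(m,[.417,.26,z]))
a=im[:,:,::-1].copy()
for k in range(24):
    p=proj(m,[.417+.03*np.cos(k*.262),.26+.03*np.sin(k*.262),.15]);cv2.circle(a,tuple(int(v) for v in p),2,(0,0,255),-1)
cv2.imwrite('pics/w1.png',a)
E
```

```text
[0.41739406 0.25825875 0.27025423] [-0.25  0.28 -0.52  1.86  0.16  1.04 -1.98]
[313.84743887 187.66203461]
[314.5444821  156.30669286]
```

View pics/w1.png

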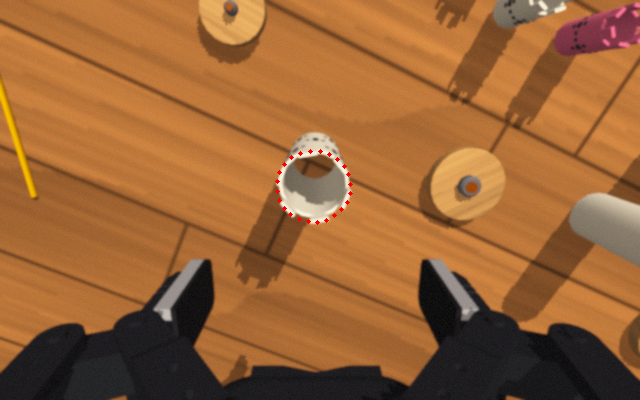

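The red dots (the predicted rim circle) lie on the wide shade's rim at (314,187), so the measurement is good. Next: descend and grip.

Emit:
step_arm:
  series: "0 .02 -.4 0 0 0;0 0 -.4 0 0 0;0 0 -.3 0 0 0;0 0 -.2 0 0 0;0 0 -.2 0 0 0;0 0 -.1 0 0 0;0 0 0 0 0 0;0 0 0 0 0 0"

```text
clock: 3.9
tool_pos: [0.4178, 0.2609, 0.1112]
ee_rot: [-3.142, -0.001, 0.429]
ft_force: [0.0, 0.3, -1.0]
width: 0.997
grasp_force: 0.0
```

Emit:
step_arm:
  series: "0 0 0 0 0 0;0 0 0 0 0 0;0 0 0 0 0 0;0 0 0 0 0 0;0 0 0 0 0 0;0 0 0 0 0 0;0 0 0 0 0 0;0 0 0 0 0 0"
  hand: 255
  squeeze: 30

```text
clock: 4.9
tool_pos: [0.4179, 0.2611, 0.1113]
ee_rot: [3.142, -0.002, 0.43]
ft_force: [-1.2, -1.2, 12.4]
width: 0.698
grasp_force: 29.8
```

Emit:
step_arm:
  series: "0 0 .2 0 0 0;0 0 .4 0 0 0;0 0 .4 0 0 0;0 0 .4 0 0 0;0 0 .4 0 0 0;.1 -.25 0 0 0 0;.1 -.45 0 0 0 0;.1 -.45 0 0 0 0;.1 -.45 0 0 0 0;.1 -.45 0 0 0 0;0 -.2 0 0 0 0;0 0 0 0 0 0"

```text
clock: 6.4
tool_pos: [0.4673, 0.0345, 0.2906]
ee_rot: [3.141, 0.0, 0.427]
ft_force: [0.3, 0.6, -1.2]
width: 0.688
grasp_force: 32.9
```

Emit:
step_arm:
  series: "-.05 -.3 0 0 0 0;-.1 -.45 0 0 0 0;-.1 -.45 0 0 0 0;-.1 -.45 0 0 0 0;-.1 -.45 0 0 0 0;-.1 -.45 0 0 0 0;-.06 -.4 0 0 0 0;-.05 -.3 0 0 0 0;0 -.11 0 0 0 0;0 0 0 0 0 0;0 0 0 0 0 0"

```text
clock: 7.78
tool_pos: [0.402, -0.2988, 0.2905]
ee_rot: [-3.141, -0.0, 0.431]
ft_force: [0.2, -0.2, -0.7]
width: 0.696
grasp_force: 32.9
```

```bash
python3 - <<'E'
from h import *
from rig import r,vision
o=r.get_obs();print(o['tool_pos'],o['ee_rot'])
for n in('side','wrist'): 
    im=vision.camera(n)[:,:,::-1].copy();cv2.imwrite(f'pics/{n}2.png',im)
    if n=='wrist':w=im
    else:s=im
cv2.imwrite('pics/c2.png',np.hstack([cv2.resize(w,(480,300)),cv2.resize(s[40:240,250:460],(315,300))]))
E
```

```text
[ 0.40196175 -0.29879593  0.2905298 ] [-3.14126279e+00 -2.90269702e-04  4.31421049e-01]
```

View pics/c2.png

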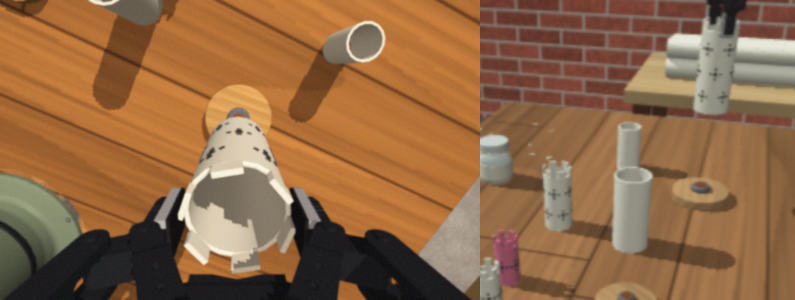

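The shade hangs upright in the jaws above the wide base. Lowering it.

Emit:
step_arm:
  series: "-.01 -.03 -.2 0 0 0;0 0 -.4 0 0 0;0 0 -.4 0 0 0;0 0 -.25 0 0 0;0 0 -.15 0 0 0;0 0 -.08 0 0 0;0 0 -.05 0 0 0;0 0 -.04 0 0 0;0 0 -.02 0 0 0;0 0 -.01 0 0 0;0 0 0 0 0 0"

```text
clock: 9.25
tool_pos: [0.4005, -0.3032, 0.1306]
ee_rot: [3.141, -0.0, 0.43]
ft_force: [0.0, 0.1, -2.0]
width: 0.692
grasp_force: 32.9
```

Emit:
step_arm:
  series: "0 0 -.01 0 0 0;0 0 -.01 0 0 0;0 0 0 0 0 0"

```text
clock: 9.62
tool_pos: [0.4008, -0.3035, 0.1293]
ee_rot: [3.141, -0.001, 0.43]
ft_force: [-2.2, 0.9, 15.8]
width: 0.694
grasp_force: 34.1
```

Emit:
step_arm:
  series: "0 0 0 0 0 0;0 0 0 0 0 0;0 0 0 0 0 0;0 0 0 0 0 0;0 0 0 0 0 0;0 0 .2 0 0 0;0 0 .3 0 0 0;0 0 .4 0 0 0;0 0 .4 0 0 0;0 0 .4 0 0 0;0 0 0 0 0 0"
  hand: 0

```text
clock: 11.0
tool_pos: [0.4013, -0.3038, 0.3011]
ee_rot: [3.138, -0.002, 0.43]
ft_force: [0.8, 0.7, -0.9]
width: 1.001
grasp_force: 0.0
```

```bash
python3 - <<'E'
from h import *
from rig import r,vision
print(r.get_obs()['tool_pos'])
w=vision.camera('wrist')[:,:,::-1];s=vision.camera('side')[:,:,::-1]
cv2.imwrite('pics/c3.png',np.hstack([cv2.resize(w,(480,300)),cv2.resize(s[40:240,250:460],(315,300))]))
E
```

```text
[ 0.40134166 -0.3037571   0.30108178]
```

View pics/c3.png

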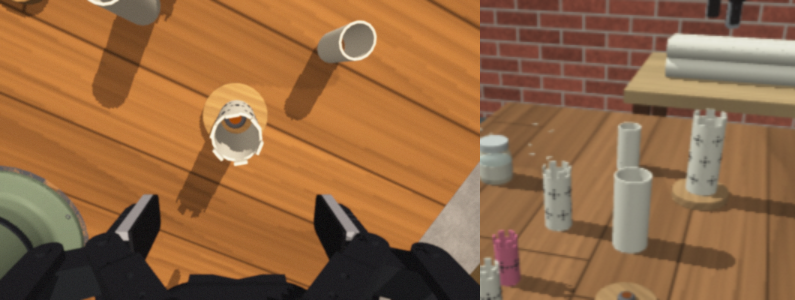

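The wide shade stands upright round its puck, with its base at (705,190) in the side crop. Now the middle shade.

Emit:
step_arm:
  series: ".2 .15 0 0 0 0;.35 .27 -.07 0 0 0;.35 .27 -.07 0 0 0;.35 .27 -.07 0 0 0;.35 .27 -.07 0 0 0;.35 .27 -.07 0 0 0;.25 .19 -.07 0 0 0;.14 .1 -.07 0 0 0;0 0 0 0 0 0;0 0 0 0 0 0"

```text
clock: 12.35
tool_pos: [0.6336, -0.1254, 0.2495]
ee_rot: [3.141, 0.001, 0.429]
ft_force: [-0.5, -0.3, 0.1]
width: 0.997
grasp_force: 0.0
```

```bash
python3 - <<'E'
from h import *
from rig import r,vision
print(r.get_obs()['tool_pos']);m=vision.camera_model('wrist');a=vision.camera('wrist')[:,:,::-1].copy()
for c,R,z in(((.635,-.125),.024,.115),((.4655,.0795),.045,.018)):
  for k in range(24):
    p=proj(m,[c[0]+R*np.cos(k*.262),c[1]+R*np.sin(k*.262),z]);cv2.circle(a,tuple(int(v) for v in p),1,(0,0,255),-1)
cv2.imwrite('pics/w4.png',a)
E
```

```text
[ 0.63363346 -0.12538734  0.24948781]
```

View pics/w4.png

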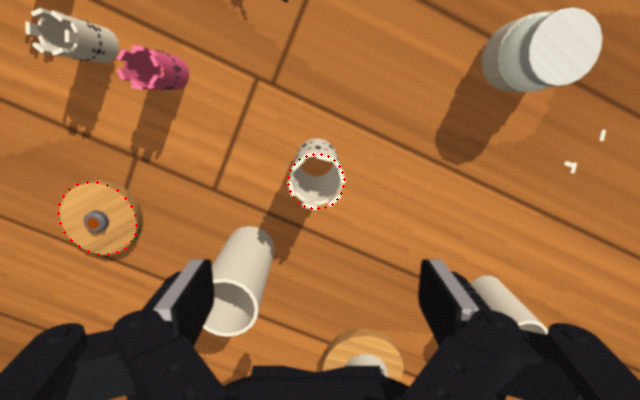

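The predicted circle sits on the middle shade's rim at (316,181). Descend and grip.

Emit:
step_arm:
  series: ".02 0 -.3 0 0 0;0 0 -.4 0 0 0;0 0 -.4 0 0 0;0 0 -.3 0 0 0;0 0 -.2 0 0 0;0 0 -.1 0 0 0;0 0 -.04 0 0 0;0 0 0 0 0 0;0 0 0 0 0 0"

```text
clock: 13.52
tool_pos: [0.6368, -0.1243, 0.0763]
ee_rot: [3.141, -0.001, 0.43]
ft_force: [-0.3, -0.4, 1.0]
width: 0.995
grasp_force: 0.0
```

Emit:
step_arm:
  series: "0 0 0 0 0 0;0 0 0 0 0 0;0 0 0 0 0 0;0 0 0 0 0 0;0 0 0 0 0 0;0 0 0 0 0 0;0 0 0 0 0 0;0 0 0 0 0 0"
  hand: 255

```text
clock: 14.52
tool_pos: [0.6367, -0.1242, 0.076]
ee_rot: [3.141, -0.001, 0.43]
ft_force: [-0.9, -0.3, 5.4]
width: 0.56
grasp_force: 30.3
```

Emit:
step_arm:
  series: "0 0 .2 0 0 0;0 0 .4 0 0 0;0 0 .4 0 0 0;0 0 .4 0 0 0;0 0 .4 0 0 0;-.2 .24 0 0 0 0;-.35 .42 0 0 0 0;-.35 .42 0 0 0 0;-.35 .42 0 0 0 0;-.3 .35 0 0 0 0;-.16 .19 0 0 0 0;0 0 0 0 0 0"

```text
clock: 16.02
tool_pos: [0.4647, 0.0811, 0.2569]
ee_rot: [3.141, -0.001, 0.432]
ft_force: [1.0, -0.9, -0.8]
width: 0.554
grasp_force: 31.2
```

Emit:
step_arm:
  series: "0 -.01 -.3 0 0 0;0 0 -.4 0 0 0;0 0 -.4 0 0 0;0 0 -.2 0 0 0;0 0 -.15 0 0 0;0 0 -.08 0 0 0;0 0 -.05 0 0 0;0 0 -.03 0 0 0;0 0 -.01 0 0 0;0 0 -.01 0 0 0;0 0 0 0 0 0"

```text
clock: 17.4
tool_pos: [0.4663, 0.079, 0.0938]
ee_rot: [3.141, -0.002, 0.43]
ft_force: [-4.6, -0.9, 23.5]
width: 0.556
grasp_force: 33.0
```

Emit:
step_arm:
  series: "0 0 0 0 0 0;0 0 0 0 0 0;0 0 0 0 0 0;0 0 0 0 0 0;0 0 0 0 0 0;0 0 .2 0 0 0;0 0 .3 0 0 0;0 0 .4 0 0 0;0 0 .4 0 0 0;0 0 .4 0 0 0;0 0 0 0 0 0"
  hand: 0

```text
clock: 18.77
tool_pos: [0.4666, 0.0791, 0.2649]
ee_rot: [3.14, -0.004, 0.43]
ft_force: [-0.2, -0.4, -0.9]
width: 0.999
grasp_force: 0.0
```

```bash
python3 - <<'E'
from h import *
from rig import r,vision
print(r.get_obs()['tool_pos'])
w=vision.camera('wrist')[:,:,::-1];s=vision.camera('side')[:,:,::-1]
cv2.imwrite('pics/c5.png',np.hstack([cv2.resize(w,(480,300)),cv2.resize(s[80:280,230:440],(315,300))]))
E
```

```text
[0.46656073 0.07910647 0.26489413]
```

View pics/c5.png

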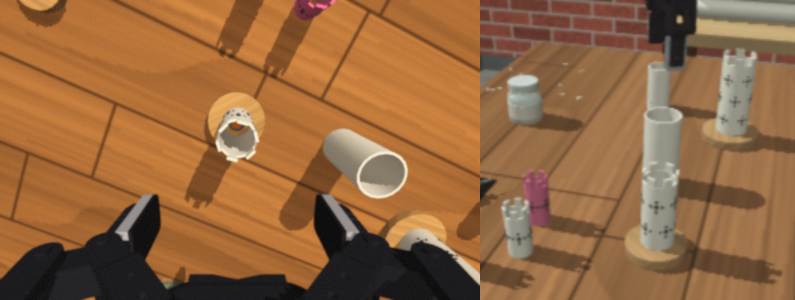

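The middle shade stands on its base, at (658,245) in the side crop. Now the slim shade, with the jaws part closed to clear the pink decoys.

Emit:
step_arm:
  series: ".2 .06 0 0 0 0;.4 .11 -.1 0 0 0;.4 .11 -.1 0 0 0;.4 .11 -.1 0 0 0;.3 .09 -.2 0 0 0;.15 .05 -.2 0 0 0;0 0 0 0 0 0;0 0 0 0 0 0"
  hand: 90

```text
clock: 19.88
tool_pos: [0.6498, 0.1317, 0.1924]
ee_rot: [-3.141, 0.001, 0.43]
ft_force: [-1.3, -0.5, 0.5]
width: 0.649
grasp_force: 0.0
```

```bash
python3 - <<'E'
from h import *
from rig import r,vision
print(r.get_obs()['tool_pos'],r.get_obs()['width']);m=vision.camera_model('wrist');a=vision.camera('wrist')[:,:,::-1].copy()
for c,R,z in(((.6517,.132),.018,.08),((.525,.404),.035,.018)):
  for k in range(24):
    p=proj(m,[c[0]+R*np.cos(k*.262),c[1]+R*np.sin(k*.262),z]);cv2.circle(a,tuple(int(v) for v in p),1,(0,0,255),-1)
cv2.imwrite('pics/w6.png',a)
E
```

```text
[0.64979546 0.13168743 0.1923887 ] 0.6488010036214779
```

View pics/w6.png

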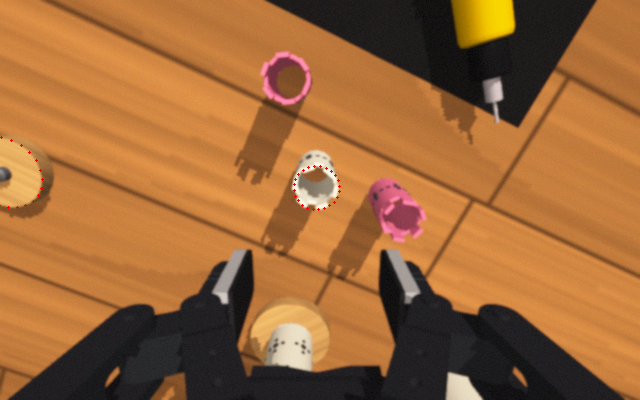

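The circle lies on the slim shade's rim at (316,187). The pink shade at (400,212) is close to the right finger's line, so I'll turn the jaws 40° away from both pinks.

Emit:
step_arm:
  series: ".02 0 0 0 0 .08;0 0 0 0 0 .08;0 0 0 0 0 .08;0 0 0 0 0 .08;0 0 0 0 0 0;0 0 0 0 0 0"

```text
clock: 20.68
tool_pos: [0.6524, 0.1316, 0.193]
ee_rot: [3.141, -0.0, 1.096]
ft_force: [0.2, -0.5, -0.3]
width: 0.645
grasp_force: 0.0
```

```bash
python3 - <<'E'
from h import *
from rig import r,vision
print(r.get_obs()['tool_pos'],r.get_obs()['joint_positions'].round(2))
a=vision.camera('wrist')[:,:,::-1]
cv2.imwrite('pics/w7.png',a)
E
```

```text
[0.65236914 0.13162562 0.19301779] [-0.01  0.64 -0.45  1.49  0.3   1.07 -1.  ]
```

View pics/w7.png

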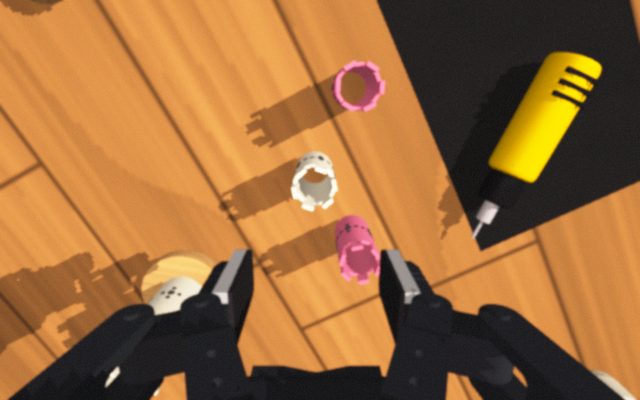

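Both pinks are now clear of the line of the fingers. Descend and grip.

Emit:
step_arm:
  series: "0 0 -.3 0 0 0;0 0 -.4 0 0 0;0 0 -.3 0 0 0;0 0 -.2 0 0 0;0 0 -.15 0 0 0;0 0 -.1 0 0 0;0 0 -.03 0 0 0;0 0 0 0 0 0;0 0 0 0 0 0"

```text
clock: 21.85
tool_pos: [0.6528, 0.1319, 0.0451]
ee_rot: [3.141, -0.001, 1.1]
ft_force: [0.3, -0.8, 0.7]
width: 0.647
grasp_force: 0.0
```

Emit:
step_arm:
  series: "0 0 0 0 0 0;0 0 0 0 0 0;0 0 0 0 0 0;0 0 0 0 0 0;0 0 0 0 0 0;0 0 0 0 0 0;0 0 0 0 0 0"
  hand: 255

```text
clock: 22.72
tool_pos: [0.6527, 0.132, 0.045]
ee_rot: [3.141, -0.001, 1.1]
ft_force: [-1.4, 1.6, 6.9]
width: 0.415
grasp_force: 29.5
```

Emit:
step_arm:
  series: "0 0 .2 0 0 0;0 0 .4 0 0 0;0 0 .4 0 0 0;0 0 .4 0 0 0;-.1 .2 0 0 0 0;-.2 .43 0 0 0 0;-.2 .43 0 0 0 0;-.2 .43 0 0 0 0;-.2 .43 0 0 0 0;-.2 .43 0 0 0 0;-.18 .37 0 0 0 0;0 0 0 0 0 0"

```text
clock: 24.22
tool_pos: [0.5211, 0.4077, 0.1847]
ee_rot: [-3.14, -0.001, 1.106]
ft_force: [1.3, -1.1, -0.4]
width: 0.414
grasp_force: 30.1
```

```bash
python3 - <<'E'
from h import *
from rig import r,vision
print(r.get_obs()['tool_pos'])
w=vision.camera('wrist')[:,:,::-1];s=vision.camera('side')[:,:,::-1]
cv2.imwrite('pics/c8.png',np.hstack([cv2.resize(w,(480,300)),cv2.resize(s[200:400,150:360],(315,300))]))
E
```

```text
[0.52114824 0.40768248 0.18472865]
```

View pics/c8.png

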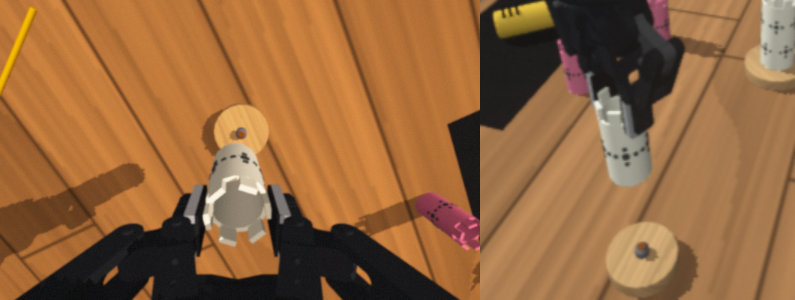

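Held upright with the slim base just below. Correcting 4 mm in x and y and lowering.

Emit:
step_arm:
  series: ".04 -.04 -.2 0 0 0;0 0 -.3 0 0 0;0 0 -.3 0 0 0;0 0 -.15 0 0 0;0 0 -.1 0 0 0;0 0 -.05 0 0 0;0 0 -.05 0 0 0;0 0 -.03 0 0 0;0 0 -.02 0 0 0;0 0 -.01 0 0 0;0 0 -.01 0 0 0;0 0 0 0 0 0"

```text
clock: 25.82
tool_pos: [0.5286, 0.4003, 0.0631]
ee_rot: [3.141, -0.001, 1.1]
ft_force: [-1.6, 1.2, 5.1]
width: 0.411
grasp_force: 30.5
```

It's down on the wood but about 5 mm off centre. I'll lift it slightly and centre it.

Emit:
step_arm:
  series: "0 0 .05 0 0 0;-.02 .02 0 0 0 0;-.02 .02 0 0 0 0;0 0 0 0 0 0;0 0 -.03 0 0 0;0 0 -.02 0 0 0;0 0 0 0 0 0"

```text
clock: 26.7
tool_pos: [0.5246, 0.4043, 0.063]
ee_rot: [3.141, -0.001, 1.1]
ft_force: [-2.3, -0.6, 8.5]
width: 0.412
grasp_force: 30.8
```

Emit:
step_arm:
  series: "0 0 0 0 0 0;0 0 0 0 0 0;0 0 0 0 0 0;0 0 0 0 0 0;0 0 .2 0 0 0;0 0 .3 0 0 0;0 0 .4 0 0 0;0 0 .4 0 0 0;0 0 .3 0 0 0;0 0 0 0 0 0;0 0 0 0 0 0"
  hand: 60

```text
clock: 28.08
tool_pos: [0.5243, 0.4037, 0.2229]
ee_rot: [3.141, -0.0, 1.1]
ft_force: [0.7, 0.2, -0.9]
width: 0.766
grasp_force: 0.0
```

```bash
python3 - <<'E'
from h import *
from rig import r,vision
print(r.get_obs()['tool_pos'])
w=vision.camera('wrist')[:,:,::-1];s=vision.camera('side')[:,:,::-1];t=vision.camera('top')[:,:,::-1]
cv2.imwrite('pics/c9.png',np.vstack([np.hstack([cv2.resize(w,(400,250)),cv2.resize(t,(400,250))]),np.hstack([cv2.resize(s[100:400,150:480],(350,318)),np.zeros((318,450,3),np.uint8)])]))
E
```

```text
[0.5242897  0.40369166 0.22291264]
```

View pics/c9.png

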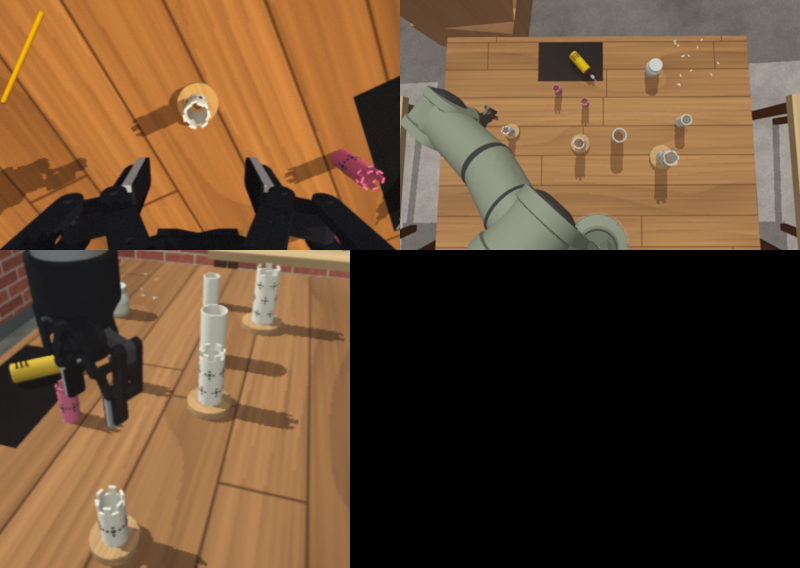

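All three shades stand upright, crown up, on their bases. Slim is at (112,540), middle at (210,400) and wide at (263,320) in the side crop. The blanks haven't moved and the arm is clear.

```bash
python3 -c "
from rig import ticket
print(ticket.sign_off())"
```

```text
the job is handed in; nothing more can be done
None
```

All three lampshades are standing upright, crown up, on their matching bases and let go; the two plain pipes weren't touched, and I handed the job in at about 28 s of the 90 s allowed (no verdict was returned).

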